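# Move the battery cartridge from its charging dock into the pressure calibrator

## Robot

A 6-joint arm with a two-finger parallel gripper is mounted at the origin on a cart in front of the work surface, level with it; the furniture and walls round the work are solid. World frame = base frame: x ahead of the robot, y to its left, z up, the work surface at z = 0. Lengths are in mm, angles in degrees, forces in N, time in s.
With the tool pointing down it reaches from about 325 to 925 mm from the base axis. Payload 3.1 kg.
Tool frame: the origin (TCP) lies midway between the tips of the shut fingers; the grasp point (between the pads) lies 19 mm behind it (robot.grasp_offset is the distance from the TCP to the grasp point, in mm); z points along the fingers, y is the line along which they close (so a half turn about z gives the same grasp; the last joint's range is limited). The gripper opens to 85 mm and grips with 20 to 120 N. Pads are 22 mm wide; open, the fingers measure 114 mm over their backs; the gripper's body (76 mm by 85 mm) begins 54 mm behind the grasp point. The pads swing forward as they close: fully open they stand 13 mm farther back than shut.
Start: joints at [63.873, 12.427, 92.441, -0, 75.132, -6.429], TCP at [210.649, 588.444, 208.6] pointing down, gripper open.
Joint ranges: [-157.48, 157.48], [-44.54, 120.13], [17.64, 146.25], [-64.5, 244.5], [7.68, 150.69], [-147.95, 147.95]. Speed limits (degrees/s): [159.86, 159.86, 180, 180, 180, 180].

## Interface

Orientations are given as [roll, pitch, yaw] about the fixed x, y, z axes, in that order (R = Rz(yaw) Ry(pitch) Rx(roll)).
In Python, from workcell import robot gives the robot as it stands. Calls block until the motion is done:
- robot.move_to(position, orientation): joint-space move of the TCP to a pose.
- robot.movel(position, frame=None, velocity=150, stop_force=None): straight line of the TCP; frame=None keeps the orientation; velocity is the mean speed in mm/s. With stop_force (N) it stops when the force on the tool has changed by that much, and returns True; else False.
- robot.set_joints(angles): joint-space move.
- robot.grip(opening): opening from 0.0 (shut) to 1.0 (fully open); the grip force is fixed at half the most; returns when the fingers have stopped.
- robot.sleep(seconds).
- robot.ik(position, orientation): joint angles nearest the present ones, or None.
- robot.read_state(): the state.
- robot.capture(name): name is "scene" or "top"; returns a dict with "color" (400x640x3 uint8, red, green, blue), "range_z" (400x640 float32, mm along the optical axis (not along the pixel's ray), 0 where there is no reading), "fx", "fy", "cx", "cy" (pixels), "position" and "rotation" of the camera in the world. Camera axes: x right, y down, z forward; pixel columns grow to the right and rows downward; lengths in mm; the calibration is good to about 2 mm. A picture is of the moment at which its call begins.
A pose or a line that the arm cannot do raises robot.PlanningError and nothing moves.
- robot.finish_job(): hands the job in; it is judged then, once.
Trained networks look in a picture, given as the dict that the camera call returned (one of the last four; its "shot" number tells which), for a name from the list of things; names that differ only in an ending like _2 or _b are one class to them, and where a whole thing is asked for, a point or a joint stands for the part that bears it (a point fixed in the world has none). Each returns a list of dicts, best first, with "confidence" (0 to 1); they miss things now and then, are a little off and sometimes report something else, mostly with a low value. They report only what shows in the picture. A call takes as long as a camera call. They do not tell look-alikes from the thing itself.
- robot.look_for(label, picture): "at" ([x, y, z] in mm, in the coordinates of the camera as it stood for that picture, good to about 4 mm: the middle of the surface that is visible of it).
The state is a dict: "clock": time; "q": joint angles; "qd": joint speeds; "effort": joint torques, N m; "ee_pos": TCP position; "eef_rot": TCP orientation; "contact_force": force on the tool from outside, world axes, zero at the start; "wrist_torque": the same for the moment, N m; "gripper_width": opening from 0.0 (shut) to 1.0 (fully open); "grip_force": force on a finger pad.
Only numpy, scipy, OpenCV 4.12 (cv2) and the standard library are available. Lean on these libraries where they do the work, as an engineer would, in place of code of your own. Each camera call takes 0.05 s, during which the arm holds its last target. There are 200 camera calls.

## Task

The battery cartridge is charged: press it down so that the push-push catch of the charging dock lets it pop up, lift it out, stand it in the empty bay of the pressure calibrator (the unit with the dial gauge) and press it down until that catch holds it. Press slowly and gently, for the catches break at 32 N, and leave the other things on the bench where they are.

Things in the scene. Friction and masses are not known exactly. Their poses are not given: they have to be found in the camera images.
- cartridge: black plastic battery cartridge, an upright block 24 x 50 x 80 mm (x, y, z), 0.1 to 0.2 kg, its lowest 3 mm narrower by 2.5 mm on each side as a lead-in. Origin at the centre of its underside, z up. Fits either slot either way round. It starts in the dock, held down by the catch
- cartridge_top (a point): centre of the cartridge's top face, 80 mm above its origin; about 13 mm above the dock's rim at the start, 53 mm above it once released: then it can be gripped from above across its 24 mm thickness (x)
- dock: charging dock, fixed to the bench: a plain grey block 74 x 92 x 95 mm on a dark steel foot 104 x 118 x 8 mm, with an upright slot in the centre of its top. Origin on the bench under the slot's centre, x across the slot's thickness, y along its length, z up
- dock_mouth (a point): centre of the dock's slot in the plane of its rim, 95 mm above the bench; the slot is 27 mm along x and 53 mm along y, with a 4 mm chamfered mouth
- dock_carriage (a joint): how far the sprung carriage under the cartridge in the dock is pressed down (m): 0 fully up (released), about 0.039 held by the catch. Its spring pushes up with 6.5 to 10 N. Pressed slowly from the held place about 11 mm further to its firm stop (top face then still 2 mm above the rim) and let go, it is released and rises, damped, to 0 within about 1.5 s
- calibrator: pressure calibrator, fixed to the bench: the same grey block 74 x 92 x 95 mm with the same slot in its top, and in front of it (towards its -x) a console 80 mm long, 40 mm high, with a round dial gauge lying on it (up to 65 mm above the bench). Origin on the bench under the slot's centre, axes as for the dock
- calibrator_mouth (a point): centre of the calibrator's slot in the plane of its rim, 95 mm above the bench; slot as in the dock. A cartridge standing on the raised carriage has its top 53 mm above the rim
- calibrator_carriage (a joint): how far the sprung carriage in the calibrator's slot is pressed down (m), 0 fully up; spring 6.5 to 10 N. Pressed slowly to its firm stop and let go, it comes back 11 mm and is held; pressed to the stop again, it is released. It holds at 0.018 to 0.040, not known beforehand; pressed less far than its stop it may spring up again. The stop is felt as a steep rise of force to over 15 N
- tape_roll: bystander: white roll of thread tape, 52 mm wide, 13 mm high, lying flat; leave it
- plug: bystander: small metal plug, 26 mm wide, 21 mm high; leave it
- tee: bystander: black push-in tee fitting, 38 x 54 x 18 mm; leave it
- spanner: bystander: spanner, 32 x 194 x 8 mm, lying behind the units; leave it
Mind the look-alikes: they are no part of the job. Of the things that look like the cartridge, the smallest one is meant.

How it is judged (in metres and radians):
On the way:
1. the dock's catch has let go: the carriage is up with the cartridge still standing in the dock's slot (value of joint dock_carriage below 0.004 m and horizontal distance between cartridge and dock below 0.006 m and z of cartridge in the frame of dock below 0.077 m), for 0.1 s.
At the end, for the whole second after the job is handed in: the cartridge stands at rest and upright (within 0.1 rad) in the calibrator's slot (centred within 5 mm), its top less than 39 mm above the rim, the calibrator's carriage held down more than 15 mm by its catch with nothing pressing on it (value of joint calibrator_carriage above 0.015 m and horizontal distance between cartridge and calibrator below 0.005 m and z of cartridge_top in the frame of calibrator_mouth below 0.039 m and angle between cartridge's own z axis and vertical below 0.1 rad and linear speed of cartridge below 0.02 m/s); the robot touches nothing.
It fails at once if more than 32 N between the cartridge and a unit (contact force between cartridge and calibrator above 32 N or contact force between cartridge and dock above 32 N).
It fails at once if the robot presses on a unit with more than 32 N (contact force between the arm and calibrator above 32 N or contact force between the arm and dock above 32 N).
It fails at once if a bystander is pushed more than 30 mm (distance of any of tape_roll, plug, tee, spanner from where it was at the start of the episode above 0.03 m).
It also fails if it takes over 62 s, if anything falls off the work surface, if the arm or the gripper's body presses on something with over 40 N, if the wrist force passes 120 N, or if a joint passes its speed limit or range.

## Working session

There is one attempt and no reset: what is moved stays moved. The work goes in short steps, each a Python script; the robot and the scene stay as the last script left them, time stands still between calls to the robot, and variables do not carry over. Pictures are saved under pics/ and viewed, at most 10 in all, crops included, and the job is handed in when it is done.

```bash
mkdir -p pics; ls
cat > h.py <<'E'
import numpy as np, cv2
from workcell import robot
def w(c,p): return np.array(c["rotation"])@np.array(p)+np.array(c["position"])
def cloud(c):
    z=c["range_z"]; v,u=np.indices(z.shape)
    P=np.stack([(u-c["cx"])/c["fx"]*z,(v-c["cy"])/c["fy"]*z,z],-1)
    W=P@np.array(c["rotation"]).T+np.array(c["position"]); W[z==0]=np.nan
    return W
def proj(c,p):
    q=np.array(c["rotation"]).T@(np.array(p)-np.array(c["position"])); return (q[:2]/q[2]*[c["fx"],c["fy"]]+[c["cx"],c["cy"]]).round(0)
E
python3 - <<'E'
from h import *
for n in ("scene","top"):
    c=robot.capture(n); cv2.imwrite(f"pics/{n}0.png",c["color"][:,:,::-1]); np.save(f"pics/{n}0.npy",c,allow_pickle=True)
    print(n,c["position"],np.array(c["rotation"]).round(2).tolist(),c["fx"])
    for l in ("cartridge","dock","calibrator"):
        for d in robot.look_for(l,c): 
            p=w(c,d["at"]); print(l,round(d["confidence"],2),p.round(0),proj(c,p))
E
```

```text
pics
scene [-209.29264212 -380.8202492   941.85319558] [-133.32, 0.04, -61.95] 445.3373149018186Traceback (most recent call last):
  File "<stdin>", line 7, in <module>
  File "h.py", line 10, in proj
    q=np.array(c["rotation"]).T@(np.array(p)-np.array(c["position"])); return (q[:2]/q[2]*[c["fx"],c["fy"]]+[c["cx"],c["cy"]]).round(0)
                                                                               ~^^^^
IndexError: invalid index to scalar variable.
```

```bash
sed -i 's/np.array(c\["rotation"\])/Rm(c)/g; 2a from scipy.spatial.transform import Rotation\ndef Rm(c): return Rotation.from_euler("xyz",c["rotation"],degrees=True).as_matrix()' h.py
python3 - <<'E'
from h import *
for n in ("scene","top"):
    c=robot.capture(n); cv2.imwrite(f"pics/{n}0.png",c["color"][:,:,::-1]); np.save(f"pics/{n}0.npy",c,allow_pickle=True)
    print(n,c["position"],c["rotation"],c["fx"])
    for l in ("cartridge","dock","calibrator"):
        for d in robot.look_for(l,c): 
            p=w(c,d["at"]); print(l,round(d["confidence"],2),p.round(0),proj(c,p))
E
```

```text
scene [-209.29264212 -380.8202492   941.85319558] [-1.33320187e+02  3.62218174e-02 -6.19501918e+01] 445.3373149018186
cartridge 0.88 [652. 236.  79.] [269. 174.]
cartridge 0.65 [587. 324.  79.] [233. 177.]
dock 0.56 [491. 189.  57.] [253. 217.]
calibrator 0.98 [ 504. -171.   62.] [374. 259.]
calibrator 0.61 [486.  22.  17.] [304. 248.]
top [ 443.66863839   28.36782988 1003.41162013] [-170.04330533   -0.95298522  -90.30462281] 398.0027277170239
cartridge 0.92 [593. 325. 110.] [178. 200.]
cartridge 0.7 [518. 205. 112.] [230. 233.]
cartridge 0.61 [656. 236. 112.] [218. 173.]
dock 0.72 [512. 195.  93.] [236. 237.]
calibrator 0.75 [ 507. -156.   64.] [387. 239.]
calibrator 0.31 [490.  21.   8.] [312. 248.]
```

View pics/scene0.png

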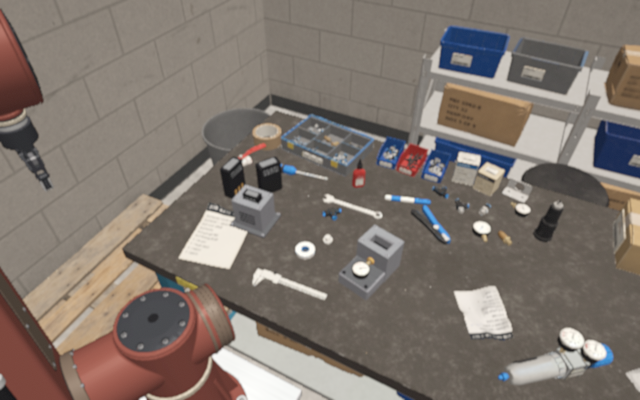

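View pics/top0.png

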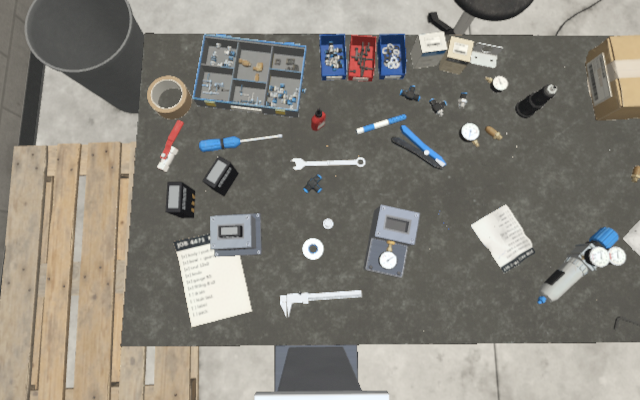

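The cartridge-like things in the top view are at (178,200), (220,175) and (230,232). The last one sits in the grey dock's slot, so it is the one meant, and it also looks smallest. I'll measure all three and confirm with a crop.

```bash
cat > m.py <<'E'
from h import *
def rect(P):
    (x,y),(a,b),t=cv2.minAreaRect(P[:,:2].astype(np.float32)); return np.round([x,y,a,b,t],1)
def show(n,c,spots):
    W=cloud(c)
    for name,xy,r,lo,hi in spots:
        m=(np.hypot(W[...,0]-xy[0],W[...,1]-xy[1])<r)&(W[...,2]>lo)&(W[...,2]<hi)
        P=W[m]
        if len(P)>5: print(n,name,len(P),rect(P),"zmed",np.median(P[:,2]).round(1),"med",np.median(P[:,:2],0).round(1))
E
python3 - <<'E'
from m import *
S=[("dockrim",(515,200),75,88,101),("cart",(518,205),40,103,125),("cal",(530,-165),75,88,101),("L1",(593,325),55,90,150),("L2",(656,236),55,90,150)]
cs={}
for n in("scene","top"):
    c=np.load(f"pics/{n}0.npy",allow_pickle=True).item(); show(n,c,S); cs[n]=c
a=cv2.resize(cs["scene"]["color"][145:255,205:325],None,fx=4,fy=4,interpolation=2)
b=cv2.resize(cs["top"]["color"][150:260,160:280],None,fx=4,fy=4,interpolation=2)
d=cv2.resize(cs["top"]["color"][195:285,355:430],None,fx=4,fy=4,interpolation=2)
cv2.imwrite("pics/crop.png",cv2.resize(np.hstack([a,b]),(800,367))[:,:,::-1])
cv2.imwrite("pics/cal.png",d[:,:,::-1])
E
```

```text
scene dockrim 512 [525.3 209.3  78.7  94.3   3.2] zmed 97.3 med [513.  198.9]
scene cart 142 [524.9 208.7  29.   51.1   6.2] zmed 111.8 med [521.4 206.2]
scene cal 751 [ 540.4 -171.8   93.8   78.5   77.1] zmed 97.3 med [ 537.2 -172.9]
scene L1 322 [6.012e+02 3.356e+02 7.400e+01 3.780e+01 4.000e-01] zmed 113.9 med [593.2 328.2]
scene L2 324 [659.1 242.   41.6  72.2  60. ] zmed 113.5 med [654.1 237.5]
top dockrim 1072 [523.7 207.7  74.4  92.4   2.7] zmed 95.3 med [521.7 206.8]
top cart 250 [523.9 207.3  24.2  49.7   2.7] zmed 109.9 med [523.6 207. ]
top cal 1041 [ 538.3 -173.6   92.7   74.5   77.3] zmed 94.9 med [ 537.5 -173.2]
top L1 572 [600.7 333.9  34.8  70.5  89.7] zmed 112.8 med [600.3 330.5]
top L2 533 [658.8 240.6  35.8  70.5  60.3] zmed 112.8 med [656.7 238.2]
```

View pics/crop.png

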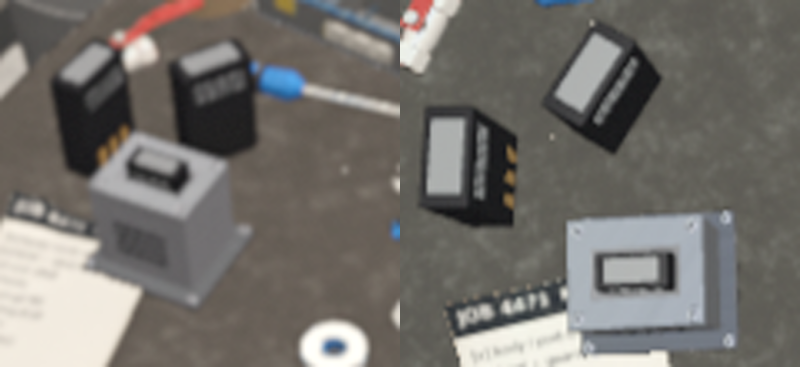

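View pics/cal.png

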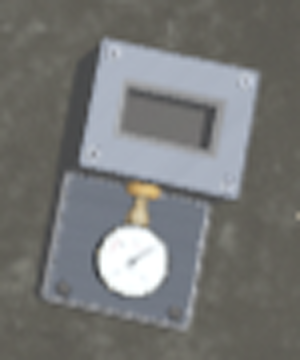

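The crop confirms it. The two blocks standing free are 35 x 70 mm on top, and the one in the dock is 24 x 50 mm, so the dock one is the cartridge. The calibrator slot is empty, with its yaw about -12.7°. Next is the dock press.

Run:
```python
from m import *
s=robot.read_state(); print(s["clock"],s["eef_rot"],s["contact_force"])
for y in(2.7,92.7,-87.3): print(y,robot.ik([524,207.5,200],[180,0,y]))
for y in(-12.7,77.3,-102.7): print(y,robot.ik([539,-173,200],[180,0,y]))
robot.grip(0.0)
robot.move_to([524.2,207.7,135],[180,0,2.7])
s=robot.read_state(); print(s["clock"],s["ee_pos"],s["contact_force"],s["gripper_width"])
print(robot.movel([524.2,207.7,112],velocity=40,stop_force=4))
print(robot.movel([524.2,207.7,93],velocity=8,stop_force=17))
s=robot.read_state(); print(s["clock"],s["ee_pos"],s["contact_force"])
robot.movel([524.2,207.7,120],velocity=20)
robot.movel([524.2,207.7,210],velocity=150)
c=robot.capture("top"); show("top",c,[("cart",(524,207),40,130,170),("cart",(524,207),40,100,125)])
s=robot.read_state(); print(s["clock"],s["ee_pos"],s["contact_force"])
cv2.imwrite("pics/t1.png",c["color"][:,:,::-1])
```

```text
0.5 [-1.79994663e+02 -1.00481164e-03  1.60301208e+02] [ 0.2288027   1.05164217 -0.10427395]
2.7 [ 1.44683949e+01  5.42174291e+00  1.01344316e+02 -2.54444375e-14
  7.32339415e+01  1.01768395e+02]
92.7 [ 1.44683949e+01  5.42174291e+00  1.01344316e+02 -2.54444375e-14
  7.32339415e+01  1.17683949e+01]
-87.3 None
-12.7 [-2.48979918e+01  5.72744557e+00  1.01012473e+02 -2.54444375e-14
  7.32600817e+01  7.78020082e+01]
77.3 [-24.89799178   5.72744557 101.01247268   0.          73.26008174
 -12.19799178]
-102.7 None
3.075 [524.19473902 208.35037646 135.25271404] [-0.18260013  0.06573894  0.07396105] -0.0011706430539237683
False
False
6.325 [524.23777753 207.7254611   93.06081639] [-0.58725244 -0.41780517 -0.4792063 ]
top cart 178 [521.4 207.5  20.1  49.7   3.7] zmed 109.8 med [519.3 204.1]
8.625 [523.1115631  207.40659254 208.36477549] [ 1.12417267 -0.27462955 -0.34588655]
```

Run:
```python
from m import *
robot.movel([524.2,207.7,118],velocity=150); robot.sleep(.2)
a=robot.capture("scene")["color"][110:260,180:330];b=robot.capture("top")["color"][150:300,150:300]
cv2.imwrite("pics/t2.png",cv2.resize(np.hstack([a,b]),(800,400),interpolation=2)[:,:,::-1])
s=robot.read_state(); print(s["clock"],s["ee_pos"],s["contact_force"],s["gripper_width"])
```

```text
9.6917 [524.97313756 207.9166268  119.12666172] [-0.33944303  0.50570459 -0.35382443] -0.0007467394944557391
```

View pics/t2.png

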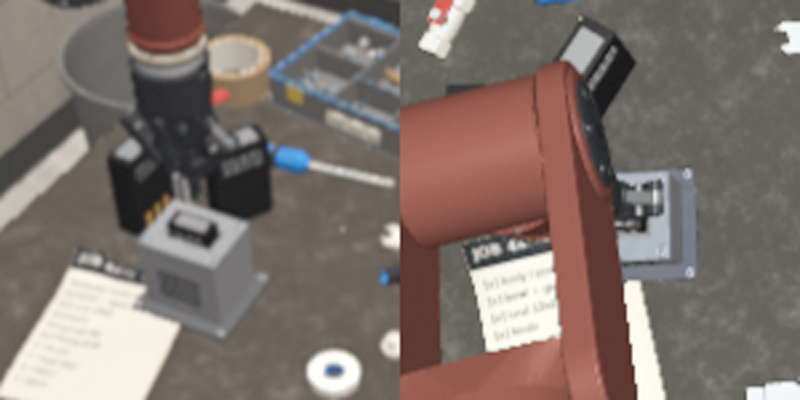

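Run:
```python
from m import *
s=robot.read_state(); print(s["ee_pos"],s["q"])
for n in("scene","top"):
    c=robot.capture(n);o=np.load(f"pics/{n}0.npy",allow_pickle=True).item()
    print(n,c["position"]-np.array(o["position"]),proj(c,s["ee_pos"]))
    W=cloud(c); d=np.abs(np.nan_to_num(c["range_z"]-o["range_z"]))>15
    for lo in range(60,240,15):
        P=W[d&(W[...,2]>lo)&(W[...,2]<=lo+15)&(np.hypot(W[...,0]-524,W[...,1]-207)<120)]
        if len(P)>3: print(lo,len(P),np.median(P,0).round(0),P.min(0).round(0),P.max(0).round(0))
```

```text
[524.97313756 207.9166268  119.12666172] [1.44845372e+01 1.04441153e+01 1.04999341e+02 4.71193241e-04
 6.44390729e+01 1.01783005e+02]
scene [0. 0. 0.] [252. 191.]
90 4 [523. 214.  99.] [493. 168.  97.] [558. 229. 101.]
135 5 [515. 210. 148.] [514. 203. 147.] [518. 217. 149.]
150 42 [517. 204. 159.] [511. 196. 150.] [532. 225. 165.]
165 48 [516. 204. 173.] [511. 195. 165.] [531. 224. 180.]
180 52 [514. 209. 190.] [511. 179. 181.] [536. 237. 195.]
195 112 [513. 204. 201.] [508. 169. 195.] [536. 256. 209.]
210 132 [513. 214. 218.] [505. 155. 210.] [540. 265. 225.]
225 190 [514. 198. 234.] [504. 148. 225.] [539. 270. 240.]
top [0. 0. 0.] [228. 230.]
180 5 [512. 180. 193.] [512. 176. 190.] [517. 189. 194.]
195 13 [513. 181. 202.] [512. 164. 197.] [518. 186. 209.]
210 15 [515. 171. 213.] [512. 167. 210.] [536. 175. 219.]
225 126 [524. 154. 234.] [513. 146. 226.] [538. 167. 240.]
```

The fingers are over the cartridge in x and y. Their tips show at z≈147 while the TCP reads 119, so the tips end about 28 mm above the nominal TCP. I'll find contact by force instead.

Run:
```python
from m import *
X=[524.2,207.7]
robot.movel(X+[95],velocity=60,stop_force=5)
hit=robot.movel(X+[72],velocity=12,stop_force=3.5)
s=robot.read_state(); print(hit,s["clock"],s["ee_pos"],s["contact_force"],s["grip_force"])
```

```text
True 11.25 [524.08973327 207.67310548  86.41550659] [-0.05446112 -0.64194618  3.4807634 ] 1.6831501945853233
```

Run:
```python
from m import *
X=[524.2,207.7]; print(robot.grasp_offset)
for z in range(85,66,-1):
    hit=robot.movel(X+[z],velocity=8,stop_force=6)
    s=robot.read_state(); f=s["contact_force"][2]; print(hit,z,round(s["ee_pos"][2],1),f.round(1))
    if f>14.5: break
print(s["clock"])
```

```text
18.700000000000003
False 85 85.9 6.3
False 84 85.3 7.0
False 83 84.5 7.9
False 82 83.5 7.2
False 81 82.5 6.8
False 80 81.6 7.6
False 79 80.6 9.0
False 78 79.6 9.4
False 77 78.6 7.5
False 76 77.7 7.9
False 75 76.7 8.2
False 74 75.7 8.5
False 73 75.1 10.3
True 72 75.5 7.9
True 71 75.5 7.6
True 70 75.6 7.9
True 69 75.6 8.7
True 68 75.6 7.6
True 67 75.6 7.2
17.0
```

Run:
```python
from m import *
X=[524.2,207.7]
robot.movel(X+[90],velocity=25); robot.movel(X+[205],velocity=120)
robot.grip(1.0)
robot.move_to(X+[205],[180,0,92.7]); robot.sleep(.3)
S=[("cart",(524,207),40,125,156),("cart",(524,207),30,101,125)]
for n in("scene","top"):
    c=robot.capture(n); show(n,c,S)
    if n=="scene":
        cv2.imwrite("pics/t3.png",cv2.resize(c["color"][70:250,160:370],None,fx=3,fy=3)[:,:,::-1])
        W=cloud(c); o=np.load("pics/scene0.npy",allow_pickle=True).item()
        P=W[(np.abs(c["range_z"]-o["range_z"])>15)&(np.hypot(W[...,0]-524,W[...,1]-207)<80)&(W[...,2]>155)]; print(np.percentile(P[:,2],[0,1,5]))
s=robot.read_state(); print(s["clock"],s["ee_pos"],s["contact_force"])
```

```text
scene cart 238 [523.5 208.5  28.8  54.4   3.6] zmed 147.3 med [516.2 204. ]
scene cart 124 [514.3 204.   28.8  53.9  27.3] zmed 112.8 med [514.6 202.9]
[155.49222472 253.20345139 278.45107067]
top cart 242 [523.4 203.   24.7  41.    2.3] zmed 148.1 med [522.5 201.3]
top cart 37 [514.5 200.4  20.6  50.8  30.1] zmed 111.6 med [515.9 183.1]
21.4583 [524.19289903 207.69935712 204.99495039] [ 0.29709866 -0.03382821 -0.17173612]
```

View pics/t3.png

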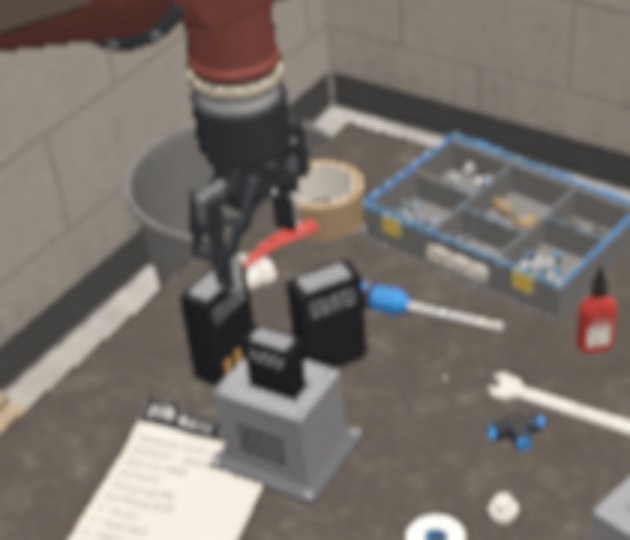

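The catch let go: the cartridge stands with its top at z≈148 (t3 pixel ~(275,345)). I'll grasp it across x with the 22 mm tip offset allowed for, then lift.

Run:
```python
from m import *
X=[524.0,207.7]
print(robot.movel(X+[92],velocity=120,stop_force=8))
robot.grip(0.0)
s=robot.read_state(); print(s["clock"],s["ee_pos"],s["contact_force"],s["gripper_width"],s["grip_force"])
robot.movel(X+[100],velocity=30); robot.movel(X+[162],velocity=100)
s=robot.read_state(); print(s["clock"],s["ee_pos"],s["contact_force"],s["gripper_width"],s["grip_force"])
robot.move_to([538.5,-173.3,168],[180,0,77.3]); robot.sleep(.3)
s=robot.read_state(); print(s["clock"],s["ee_pos"],s["contact_force"],s["gripper_width"],s["grip_force"])
for n in("scene","top"):
    c=robot.capture(n); show(n,c,[("cal",(538,-173),75,88,101),("carttop",(538,-173),45,205,228)])
    cv2.imwrite(f"pics/t4{n}.png",c["color"][:,:,::-1]); np.save(f"pics/{n}4.npy",c,allow_pickle=True)
    if n=="scene": a=c["color"][130:330,280:480]
b=c["color"][140:300,310:470]
cv2.imwrite("pics/t4.png",np.hstack([cv2.resize(a,(400,400)),cv2.resize(b,(400,400))])[:,:,::-1])
```

```text
False
23.1333 [524.18003774 207.73570112  92.33712315] [-1.30572715  0.20658074  0.58309303] 0.2737879369448436 60.54942727088928
24.3167 [523.34040089 207.53834077 161.48444926] [-0.32453199 -0.37136453 -2.52966704] 0.27892067909245394 60.39481043815613
26.0417 [ 538.73322255 -172.47694281  168.01652798] [ 0.50395426  0.52445276 -1.49923221] 0.27384904718564274 60.330097675323486
scene cal 717 [ 540.1 -171.6   94.    78.4   78.4] zmed 97.0 med [ 534.2 -175.3]
scene carttop 189 [ 533.  -173.6   37.1   50.5   26.7] zmed 220.1 med [ 524.4 -181.3]
top cal 512 [ 542.5 -154.4   53.6   74.1   77.1] zmed 95.3 med [ 537.8 -145.4]
top carttop 88 [ 540.4 -152.5   11.3   24.4   84.5] zmed 222.8 med [ 539.9 -151.9]
```

View pics/t4.png

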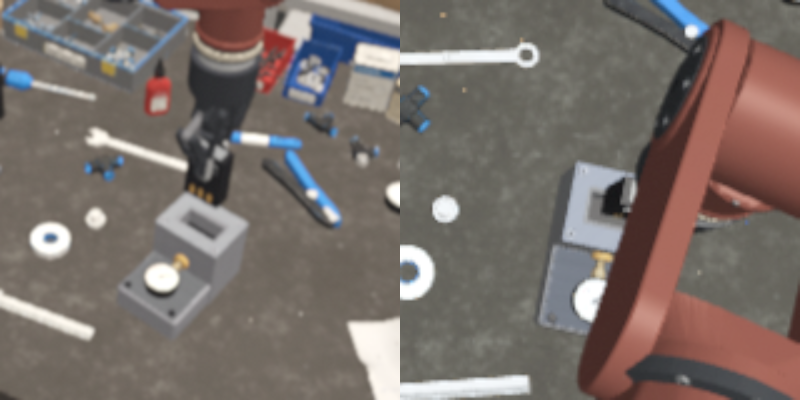

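The cartridge is held upright above the calibrator, and its visible +y edge fits the expected offset. Inserting it now under force guard.

Run:
```python
from m import *
X=[538.4,-173.5]
robot.movel(X+[124],velocity=100); robot.sleep(.2)
s=robot.read_state(); print(s["clock"],s["ee_pos"],s["contact_force"])
hit=robot.movel(X+[91],velocity=22,stop_force=5)
s=robot.read_state(); print(hit,s["clock"],s["ee_pos"],s["contact_force"],s["wrist_torque"],s["gripper_width"])
```

```text
26.9333 [ 539.2065946  -173.86501688  125.07542244] [-0.62550725  0.0248904  -0.90887905]
True 28.3 [ 538.8221365  -173.64595224   92.31924029] [ 0.25137841 -0.01326012  5.35852947] [ 0.09094679  0.16024476 -0.03109878] 0.2751835094065092
```

Run:
```python
from m import *
X=[538.4,-173.5]
robot.grip(1.0)
robot.movel(X+[165],velocity=120)
robot.grip(0.0); robot.move_to(X+[150],[180,0,-12.7]); robot.sleep(.2)
print(robot.movel(X+[131],velocity=40,stop_force=4))
z0=robot.read_state()["ee_pos"][2]
hit=robot.movel(X+[70],velocity=9,stop_force=18)
s=robot.read_state(); print(hit,s["clock"],z0,s["ee_pos"],s["contact_force"])
```

```text
False
True 38.4 130.72900204479342 [ 541.46875675 -174.47464892   77.71684095] [-1.56449585  1.94317409  7.25180248]
```

Run:
```python
from m import *
s=robot.read_state(); print(s["ee_pos"],s["contact_force"])
X=[538.4,-173.5]
robot.movel(X+[95],velocity=20); robot.movel(X+[180],velocity=150)
robot.move_to([450,0,260],[180,0,-12.7]); robot.sleep(.3)
for n in("scene","top"):
    c=robot.capture(n); show(n,c,[("cal",(538,-173),75,88,100),("cart",(538,-173),45,101,160)])
    if n=="scene": a=c["color"][180:300,320:440]
b=c["color"][180:300,340:460]
cv2.imwrite("pics/t5.png",np.hstack([cv2.resize(a,(400,400)),cv2.resize(b,(400,400))])[:,:,::-1])
s=robot.read_state(); print(s["clock"],s["ee_pos"],s["contact_force"])
```

```text
[ 541.46875675 -174.47464892   77.71684095] [-1.56449585  1.94317409  7.25180248]
scene cal 624 [ 540.4 -171.4   94.7   78.5   77.7] zmed 97.3 med [ 526.9 -175.6]
scene cart 220 [ 544.9 -176.4   76.5   65.    64.3] zmed 113.3 med [ 534.2 -172.8]
top cal 798 [ 538.4 -173.6   92.8   74.2   76.9] zmed 95.2 med [ 551.1 -184.4]
top cart 254 [ 536.9 -173.5   50.3   24.6   77.3] zmed 111.5 med [ 535.9 -172.9]
41.4667 [450.12291313  -0.52754575 259.59146725] [ 0.80971037 -0.55804645 -0.31476396]
```

View pics/t5.png

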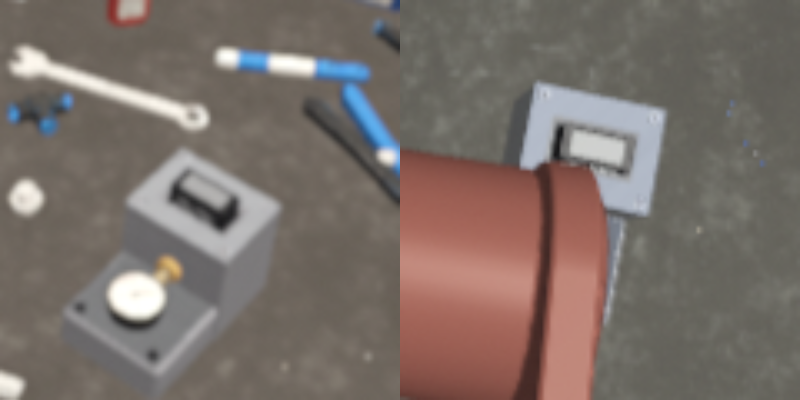

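The cartridge sits held in the calibrator slot (crop pixel ~(205,195) and (595,148)). Its top is about 16 mm above the rim and it is centred within about 1.5 mm, with the arm clear.

```bash
python3 -c "
from workcell import robot
print(robot.finish_job())"
```

```text
the job is handed in; nothing more can be done
None
```

I handed the job in at about 41.5 s of the 62 s allowed. My last pictures show the cartridge held down in the calibrator, top about 16 mm above the rim and centred within about 1.5 mm, arm clear; no verdict came back.

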